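Hook the colour caddy out from under the drying rack

ROBOT

A 6-joint arm with a two-finger parallel gripper is mounted at the origin on the work surface. World frame = base frame: x ahead of the robot, y to its left, z up, the work surface at z = 0. Lengths are in mm, angles in rad, forces in N, time in s.
With the tool pointing down it reaches from about 300 to 875 mm from the base axis. Payload 6.4 kg.
Tool frame: the origin (TCP) lies on the front face of the gripper's body, between the roots of the fingers; the fingertips stand 73 mm ahead of it and the grasp point (between the pads) lies ahead of it (ctrl.hold_point_z is the z of the grasp point in the tool frame, in mm); z points along the fingers, y is the line along which they close (so a half turn about z gives the same grasp; the last joint's range is limited). The gripper opens to 85 mm and grips with 20 to 120 N. Pads are 22 mm wide; open, the fingers measure 114 mm over their backs; the gripper's body (76 mm by 85 mm) begins 54 mm behind the grasp point. The pads swing forward as they close: fully open they stand 13 mm farther back than shut.
Start: joints at [1.095, 0.181, 1.607, -0, 1.354, -0.206], TCP at [153.248, 554.217, 303.888] pointing down, gripper open.
Joint ranges: [-2.99, 2.99], [-0.89, 2.07], [0.3, 2.58], [-1.14, 4.28], [0, 2.63], [-3.12, 3.12]. Speed limits (rad/s): [2.57, 2.57, 3.01, 3.14, 3.14, 3.14].

INTERFACE

Orientations are given as a unit quaternion [x, y, z, w].
In Python, from plant import ctrl, eyes gives the robot as it stands.
- The arm moves only by the tool send_rows, never from a script. Its argument "increments" is a list of rows, each an object of numbers: "dx", "dy", "dz": the shift along the tool's x, y, z in units of 30 mm (1.0 is 30 mm); "rx", "ry", "rz": the turn, a rotation vector about the tool's x, y, z in units of 5 degrees (1.0 is 5 degrees); "fingers": the gripper's target within -1 to 1 (fully open at 1, half-way at 0, shut at -1). In form: [{"dx": .., "dy": .., "dz": .., "rx": .., "ry": .., "rz": .., "fingers": ..}, ...]. A call has 1 to 10 rows; each row is the pose to reach, as a shift and turn from the pose commanded when the call began, along the tool's axes at that moment; what a row does not reach only later rows make up. A row lasts 1/12 s, in which the tool goes at most 41.7 mm and 7.16 degrees, less where a joint would pass 70% of its speed; a pose out of reach is approached as far as the arm can. A call with a gripper value outside its range is refused whole. The fingers move at their own pace and stop on an object; "newtons" is the grip in N (left out, the last holds). Time passes only in rows, so rows that repeat a pose let the fingers close. It gives the time, the measured TCP pose, the force, the opening and the grip force at its end, in the units of the state.
- ctrl.observe(): the state, without advancing time (a new reading comes with each control period).
- eyes.read_camera(name): name is "scene" or "top"; returns a dict with "img" (384x512x3 uint8, blue, green, red), "depth" (384x512 float32, mm along the optical axis (not along the pixel's ray), 0 where there is no reading), "intrinsics" (3x3 intrinsics, pixels), "dist" ([k1, k2, p1, p2, k3] as OpenCV has them; the pictures are not rectified), "R" (3x3) and "t" (3): a world point X has camera coordinates R X + t. Camera axes: x right, y down, z forward; pixel columns grow to the right and rows downward; lengths in mm; the calibration is good to about 2 mm. A picture is of the moment at which its call begins.
- ctrl.job_done(): hands the job in; it is judged then, once.
The state is a dict: "t": time; "joints": joint angles; "joint_vel": joint speeds; "effort": joint torques, N m; "tool_pos": TCP position; "tool_rot": TCP orientation; "ft_force": force on the tool from outside, world axes, zero at the start; "moment": the same for the moment, N m; "gripper_width": opening from 0.0 (shut) to 1.0 (fully open); "grasp_force": force on a finger pad.
Only numpy, scipy, OpenCV 4.12 (cv2) and the standard library are available. Lean on these libraries where they do the work, as an engineer would, in place of code of your own. Each camera call takes 0.05 s, during which the arm holds its last target. There are 200 camera calls.

TASK

Pick up the hook tool by its wooden handle, reach under the wire drying rack with it without knocking the rack, drop the hook behind the blue caddy's steel handle and drag the caddy into its wooden dock. Pull it square and fully home against the black stop and keep it pulled there with a steady, gentle pull of about 12 N (never anywhere near 25 N) for about a second, so that it beds in. Then unhook and stand the tool back on its handle on open table, touching the caddy and dock no more; move the caddy with the hook only, keep it flat on the table, and leave everything else where it is.

Things in the scene. Friction and masses are not known exactly. Their poses are not given: they have to be found in the camera images.
- hook: Hook tool, 130 g, at left or right. Wooden handle, red front end: 100 mm long (x), 22 wide, 32 tall. Origin: middle of the underside; +x to the hook. A stiff telescopic 6 mm rod runs level from the front, 26 up, and turns straight down, ending 1 above the underside's level; the turned-down end is at x = 130 to 155, as last left: not reported, stays put in use. Balances near x = 15.
- caddy: Blue tray, loose, 110 mm deep (x), 110 wide (y), walls 46 high, 0.75 to 1 kg, 3 white pots fixed in its rear half (tops at 37). Origin: centre of its underside; -x is its front, facing dock and robot. Slides with 3 to 7 N. Starts under the rack, 107 to 145 from home, up to 20 to the side of the dock's axis and turned up to 0.15 rad from it.
- handle (a point): Middle of the caddy's steel handle bar: straight, round, 8 mm in diameter, 80 long along the caddy's y, 20 in front of the caddy's centre, 66 above its underside (top at 70), bent down at both ends to the side walls. Behind and below it is free space down to 37 above the table. Axes as the caddy.
- dock: Fixed U-shaped wooden dock, open towards the rack. Origin: on the table under the middle of the stop's inner face; +x points out of the mouth, away from the robot. Side cheeks 30 mm high, inner faces at y = +-80, reaching from the stop to x = 50, so that the caddy has 25 to spare on either side. The caddy is home when its front wall lies flat on the stop, its origin then at x = 55 in this frame.
- stop: The dock's fixed black rubber-faced stop: a rigid bar 20 mm thick (x -20 to 0 in the dock's frame), 160 wide, 46 high. Origin and axes as the dock's.
- rack: Fixed white wire drying rack. Origin: on the table under the middle of its front edge; +x points away from the robot. Wire deck 240 mm deep, 330 wide, underside 150 and top 159 above the table, wires 55 apart, the caddy seen between them; thin legs at the corners (y = +-165). Its front edge lies 25 to 35 in front of the caddy's handle at the start.
- paperweight: Brass bar 160 x 26 x 22 mm, loose bystander on the side where the hook tool is not. Origin: centre of the underside, x along it.
- jar_yellow: Amber jar with yellow lid, diameter 48 mm, height 62 mm, loose bystander left of the dock. Origin: centre of the underside.
- jar_white: White jar with black lid, diameter 48 mm, height 58 mm, loose bystander right of the dock. Origin: centre of the underside.
- bowl: White bowl, rim diameter 124 mm, height 50 mm, loose bystander far left. Origin: centre of the underside.
- jar_blue: Glass jar with blue lid, diameter 54 mm, height 55 mm, loose bystander far right. Origin: centre of the underside.
- cup: Blue ceramic cup, diameter 72 mm, height 75 mm, loose bystander far right. Origin: centre of the underside.
There are look-alikes about, which are no part of the job. What is shaped like the hook but green or turquoise is not meant.

How it is judged:
By the outcome, as a careful person would: the job done as asked, in the order asked, and still so for the second after the job is handed in, with the robot touching nothing.
It also fails if it takes over 72 s, if anything falls off the work surface, if the arm or the gripper's body presses on something with over 40 N, if the wrist force passes 120 N, or if a joint passes its speed limit or range.

## Working session

There is one attempt and no reset: what is moved stays moved. The work goes in short steps, Python scripts to look and compute and a tool call to move; the robot and the scene stay as the last step left them, time stands still between calls to the robot, and variables do not carry over. Pictures are saved under pics/ and viewed, at most 10 in all, crops included, and the job is handed in when it is done.

Besides the shell and the picture viewer there is one more tool, called after ">>>" as a command line: name --argument value ..., lists and objects as JSON in quotes. send_rows: Moves the arm, as the interface text tells. Its arguments: {"type":"object","properties":{"increments":{"type":"array"},"newtons":{"type":"number"}},"required":["increments"]}

```bash
ls; mkdir -p pics
cat > h.py <<'E'
import numpy as np, cv2
from plant import ctrl, eyes
def cam(n): return eyes.read_camera(n)
def ray(c,uv):
    p=cv2.undistortPoints(np.array(uv,float).reshape(-1,1,2),c['intrinsics'],np.array(c['dist'],float)).reshape(-1,2)
    d=np.c_[p,np.ones(len(p))]@c['R']; o=-c['R'].T@c['t']
    return o,d
def onplane(c,uv,z):
    o,d=ray(c,uv); return o+d*((z-o[2])/d[:,2:3])
def dep(c):
    h,w=c['depth'].shape; v,u=np.mgrid[:h,:w]
    o,d=ray(c,np.c_[u.ravel(),v.ravel()]); return (o+d*c['depth'].reshape(-1,1)).reshape(h,w,3)
E
python3 - <<'E'
from h import *
for n in ['top','scene']:
    c=cam(n); cv2.imwrite(f'pics/{n}0.png',cv2.resize(c['img'],(800,600),interpolation=cv2.INTER_CUBIC)); np.save(f'{n}0.npy',c,allow_pickle=True)
    print(n,-c['R'].T@c['t'],c['R'][2])
print(ctrl.observe(), ctrl.hold_point_z)
E
```

```text
pics
top [ 239.87102355   24.59505638 1166.92679725] [ 0.18812486 -0.00942728 -0.98209987]
scene [1013.95117347  675.70831266  877.660353  ] [-0.47087836 -0.55134316 -0.68869027]
{'t': 0.1, 'joints': array([ 1.09468194e+00,  1.81455526e-01,  1.60789529e+00,  7.47285489e-06,
        1.35380769e+00, -2.06269769e-01]), 'joint_vel': array([-0.00019901, -0.00275517, -0.00058554,  0.00023557, -0.00054079,
       -0.00015503]), 'effort': array([ 3.93111777e-04, -4.45881593e+01, -3.52232802e+01, -3.96141650e-04,
        4.13292000e-03,  3.53242854e-05]), 'tool_pos': array([153.07127039, 553.85708836, 303.08661611]), 'tool_rot': array([ 1.34514087e-01,  9.90911372e-01, -7.36574805e-04, -2.65413351e-04]), 'ft_force': array([-0.26228689, -0.00714238, -0.33044479]), 'moment': array([-0.03674905, -0.01862295, -0.03082833]), 'grasp_force': 0.0, 'gripper_width': 0.9967366822221} 53.900000000000006
```

View pics/top0.png

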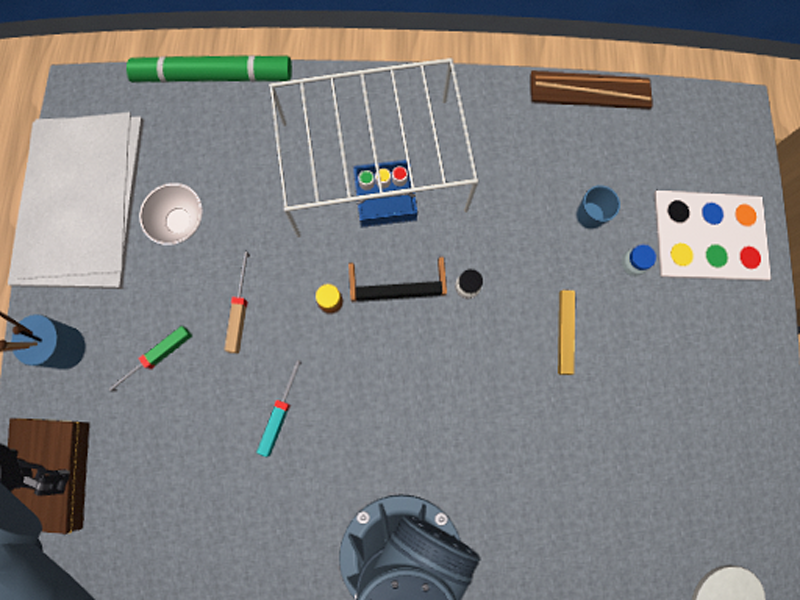

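View pics/scene0.png

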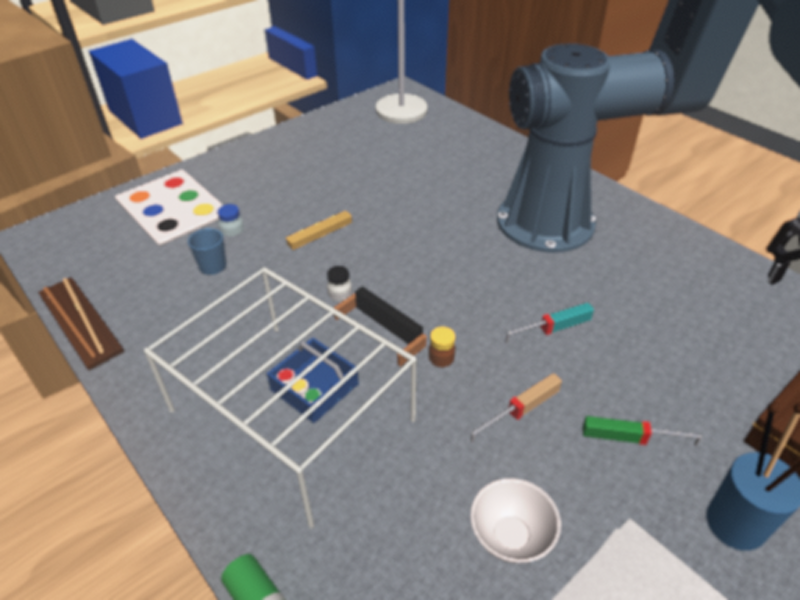

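The top view shows three hook-shaped tools (800x600 pixels): wooden at (236,325) with its tip at (246,252), green at (165,346) and turquoise at (272,430). Only the wooden one fits the description. The caddy is at (387,195), the dock stop at (400,291) and the rack's front edge runs from (288,209) to (476,181). I'll confirm with an enlarged crop and measure.

Run:
```python
from h import *
c=np.load('top0.npy',allow_pickle=True).item(); im=c['img']
cv2.imwrite('pics/crop1.png',cv2.resize(im[95:230,135:315],(800,600),interpolation=cv2.INTER_CUBIC))
hsv=cv2.cvtColor(im,cv2.COLOR_BGR2HSV); P=dep(c)
def show(n,m,z,roi):
    mm=np.zeros(m.shape,np.uint8); x0,y0,x1,y1=roi; mm[y0:y1,x0:x1]=m[y0:y1,x0:x1]*255
    k,l,s,ce=cv2.connectedComponentsWithStats(mm); i=1+np.argmax(s[1:,4]); uv=np.argwhere(l==i)[:,::-1]
    W=onplane(c,uv,z)[:,:2].astype(np.float32); r=cv2.minAreaRect(W)
    print(n,s[i],'rect',np.round(r[0],1),np.round(r[1],1),round(r[2],1),'corners',np.round(cv2.boxPoints(r)).tolist(),'depthz',np.round(np.median(P[l==i][:,2]),1))
H,S,V=[hsv[...,i].astype(int) for i in range(3)]
roi=(135,150,170,235)
show('handle',(H>5)&(H<25)&(S>80)&(V>110),32,roi)
show('red',((H<5)|(H>172))&(S>150)&(V>90),32,(140,180,165,205))
show('stop',(V<45),46,(215,170,295,200))
show('caddy blue',(H>100)&(H<125)&(S>140),46,(215,95,275,150))
show('cheekL',(H>5)&(H<20)&(S>100),30,(215,160,235,195))
show('cheekR',(H>5)&(H<20)&(S>100),30,(275,155,292,195))
show('yellow',(H>20)&(H<35)&(S>150),62,(195,175,225,205))
show('blk',(V<60),58,(290,165,312,195))
show('brass',(H>15)&(H<30)&(S>100),22,(350,180,375,245))
print('rack front corners',onplane(c,np.array([[288,209],[476,181],[271,86],[451,61]])*.64,159).round())
print('tip',onplane(c,np.array([[246,253]])*.64,26).round())
```

```text
handle [144 194  11  32 222] rect [405.3 320.4] [20.8 91.2] 85.5 corners [[359.0, 314.0], [450.0, 307.0], [452.0, 327.0], [361.0, 334.0]] depthz 33.1
red [148 190   8   5  27] rect [456.7 316.3] [21.7  9.7] 81.9 corners [[450.0, 306.0], [460.0, 305.0], [463.0, 326.0], [453.0, 328.0]] depthz 33.9
stop [228 180  55  13 476] rect [478.2  16.1] [ 25.5 156.1] 5.3 corners [[458.0, 93.0], [473.0, -63.0], [498.0, -61.0], [484.0, 95.0]] depthz 46.5
caddy blue [229 125  38  20 575] rect [634.8  40.8] [ 50.9 108.4] 8.9 corners [[601.0, 90.0], [618.0, -17.0], [668.0, -9.0], [652.0, 98.0]] depthz 9.5
cheekL [223 168   6  25  85] rect [497.7 103.7] [72.4 11. ] 7.3 corners [[461.0, 105.0], [463.0, 94.0], [534.0, 103.0], [533.0, 114.0]] depthz 30.7
cheekR [281 165   5  24  79] rect [512.5 -64.2] [69.5 10.7] 5.0 corners [[477.0, -62.0], [478.0, -73.0], [548.0, -67.0], [547.0, -56.0]] depthz 30.8
yellow [202 182  16  16 184] rect [462.4 144.3] [41.6 42.5] 72.8 corners [[436.0, 131.0], [477.0, 118.0], [489.0, 158.0], [448.0, 170.0]] depthz 63.3
blk [294 173  15  15 170] rect [ 497.4 -114. ] [38.5 41.7] 46.1 corners [[469.0, -113.0], [499.0, -142.0], [526.0, -115.0], [496.0, -86.0]] depthz 59.0
brass [357 186  11  54 542] rect [ 413.  -299.7] [ 29.9 158.6] 88.3 corners [[333.0, -312.0], [492.0, -317.0], [493.0, -287.0], [334.0, -282.0]] depthz 22.6
rack front corners [[ 592.  208.  159.]
 [ 651. -113.  159.]
 [ 826.  255.  159.]
 [ 885.  -70.  159.]]
tip [[549. 307.  26.]]
```

View pics/crop1.png

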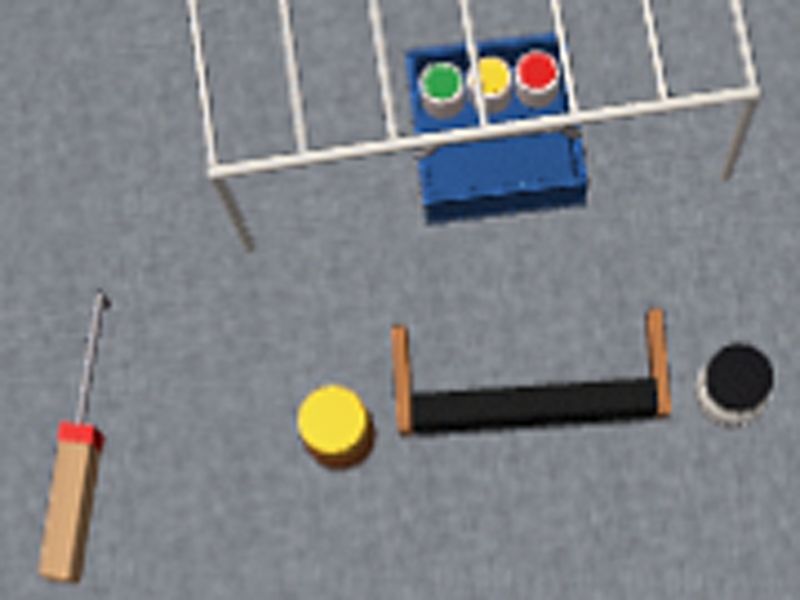

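The crop confirms it. The tool at crop (70,500) has a wooden handle, a red front end and a rod to its tip at (103,297). The caddy's front top edge runs (427,207)-(586,190) and its rear edge (407,50)-(558,36).

>>> send_rows --increments '[{"dx":-10.85,"dy":-5.13,"dz":4.77,"rz":-2.16,"fingers":1},{"dx":-10.85,"dy":-5.13,"dz":4.77,"rz":-2.16,"fingers":1},{"dx":-10.85,"dy":-5.13,"dz":4.77,"rz":-2.16,"fingers":1},{"dx":-10.85,"dy":-5.13,"dz":4.77,"rz":-2.16,"fingers":1},{"dx":-10.85,"dy":-5.13,"dz":4.77,"rz":-2.16,"fingers":1},{"dx":-10.85,"dy":-5.13,"dz":4.77,"rz":-2.16,"fingers":1},{"dx":-10.85,"dy":-5.13,"dz":4.77,"rz":-2.16,"fingers":1},{"dx":-10.85,"dy":-5.13,"dz":4.77,"rz":-2.16,"fingers":1},{"dx":-10.85,"dy":-5.13,"dz":4.77,"rz":-2.16,"fingers":1},{"dx":-10.85,"dy":-5.13,"dz":4.77,"rz":-2.16,"fingers":1}]'

```text
invalid input
```

Run:
```python
from h import *
c=np.load('top0.npy',allow_pickle=True).item()
f=lambda p: np.array(p)/4.444+[135,95]-0.4
F=onplane(c,f([[427,207],[586,190],[407,50],[558,36]]),46)[:,:2]; print('caddy FL FR RL RR',F.round())
for a,b in((0,1),(2,3)): d=F[a]-F[b]; print(np.hypot(*d),np.degrees(np.arctan2(-d[0],d[1])))
print('mean centre',F.mean(0).round(1))
print('bar ends z66?',onplane(c,f([[425,150],[572,131]]),62).round())
print('rack front',onplane(c,f([[213,172],[757,95]]),155).round())
print('stop inner edge',onplane(c,f([[412,394],[658,378]]),46).round())
print('cheek front tops inner',onplane(c,f([[406,327],[650,310]]),30).round())
print('wood rear/front corners z32', onplane(c,f([[40,575],[77,580],[60,424],[102,430]]),32).round())
s=ctrl.observe(); print(s['t'],s['tool_pos'],s['tool_rot'],s['ft_force'])
```

```text
caddy FL FR RL RR [[611.  90.]
 [626. -15.]
 [722. 108.]
 [735.   6.]]
105.8749537381465 7.847189105120567
102.61935712842413 7.147792728014694
mean centre [673.7  47.4]
bar ends z66? [[645.  92.  62.]
 [661.  -4.  62.]]
rack front [[ 595.  214.  155.]
 [ 652. -114.  155.]]
stop inner edge [[485.  96.  46.]
 [499. -63.  46.]]
cheek front tops inner [[533. 102.  30.]
 [549. -59.  30.]]
wood rear/front corners z32 [[362. 334.  32.]
 [360. 309.  32.]
 [462. 327.  32.]
 [459. 299.  32.]]
0.1 [153.07127039 553.85708836 303.08661611] [ 1.34514087e-01  9.90911372e-01 -7.36574805e-04 -2.65413351e-04] [-0.26228689 -0.00714238 -0.33044479]
```

>>> send_rows --increments '[{"dx":-10.85,"dy":-5.13,"dz":4.77,"rx":0,"ry":0,"rz":-2.16,"fingers":1.0}]' --newtons 60

```text
t: 0.18
tool_pos: [178.6, 533.5, 291.6]
tool_rot: [0.075, 0.997, 0.003, 0.0]
ft_force: [0.7, -0.3, 1.1]
gripper_width: 0.998
grasp_force: 0.0
```

>>> send_rows --increments '[{"dx":-9.22,"dy":-5.85,"dz":4.39,"rx":0,"ry":0,"rz":-0.78,"fingers":1.0},{"dx":-9.22,"dy":-5.85,"dz":4.39,"rx":0,"ry":0,"rz":-0.78,"fingers":1.0},{"dx":-9.22,"dy":-5.85,"dz":4.39,"rx":0,"ry":0,"rz":-0.78,"fingers":1.0},{"dx":-9.22,"dy":-5.85,"dz":4.39,"rx":0,"ry":0,"rz":-0.78,"fingers":1.0},{"dx":-9.22,"dy":-5.85,"dz":4.39,"rx":0,"ry":0,"rz":-0.78,"fingers":1.0},{"dx":-9.22,"dy":-5.85,"dz":4.39,"rx":0,"ry":0,"rz":-0.78,"fingers":1.0},{"dx":-9.22,"dy":-5.85,"dz":4.39,"rx":0,"ry":0,"rz":-0.78,"fingers":1.0},{"dx":-9.22,"dy":-5.85,"dz":4.39,"rx":0,"ry":0,"rz":-0.78,"fingers":1.0},{"dx":-9.22,"dy":-5.85,"dz":4.39,"rx":0,"ry":0,"rz":-0.78,"fingers":1.0},{"dx":-9.22,"dy":-5.85,"dz":4.39,"rx":0,"ry":0,"rz":-0.78,"fingers":1.0}]' --newtons 60

```text
t: 1.02
tool_pos: [429.9, 311.9, 155.5]
tool_rot: [0.044, 0.999, -0.001, -0.001]
ft_force: [-0.3, -0.1, -0.3]
gripper_width: 0.997
grasp_force: 0.0
```

```bash
cat >> h.py <<'E'
def st():
    from scipy.spatial.transform import Rotation as R
    s=ctrl.observe(); M=R.from_quat(s['tool_rot']).as_matrix()
    print('t',round(s['t'],2),'pos',s['tool_pos'].round(1),'X',M[:,0].round(4),'Y',M[:,1].round(4),'Z',M[:,2].round(4),'F',np.round(s['ft_force'],2),'w',round(s['gripper_width'],3),'g',round(s['grasp_force'],1)); return s,M
def go(target,yaw=None):
    "units needed to bring TCP to target; yaw = wanted angle (deg) of tool -X (pointing ahead)"
    s,M=st(); d=M.T@(np.array(target)-s['tool_pos'])/30
    print('units',d.round(3), '' if yaw is None else 'rz %.3f'%(-((yaw-np.degrees(np.arctan2(-M[1,0],-M[0,0])))/5)))
E
python3 -c "
from h import *
go([425.7,318.8,77],-4.7)"
```

```text
t 1.02 pos [429.9 311.9 155.5] X [-0.9961  0.0877  0.0022] Y [ 0.0877  0.9961 -0.0022] Z [-0.0023 -0.002  -1.    ] F [-0.27 -0.15 -0.34] w 0.997 g 0.0
units [0.154 0.223 2.616] rz -0.067
```

>>> send_rows --increments '[{"dx":0.154,"dy":0.223,"dz":1.3,"rx":0,"ry":0,"rz":-0.07,"fingers":1.0},{"dx":0.154,"dy":0.223,"dz":1.9,"rx":0,"ry":0,"rz":-0.07,"fingers":1.0},{"dx":0.154,"dy":0.223,"dz":2.3,"rx":0,"ry":0,"rz":-0.07,"fingers":1.0},{"dx":0.154,"dy":0.223,"dz":2.6,"rx":0,"ry":0,"rz":-0.07,"fingers":1.0},{"dx":0.154,"dy":0.223,"dz":2.6,"rx":0,"ry":0,"rz":-0.07,"fingers":1.0},{"dx":0.154,"dy":0.223,"dz":2.6,"rx":0,"ry":0,"rz":-0.07,"fingers":-0.1},{"dx":0.154,"dy":0.223,"dz":2.6,"rx":0,"ry":0,"rz":-0.07,"fingers":-0.3},{"dx":0.154,"dy":0.223,"dz":2.6,"rx":0,"ry":0,"rz":-0.07,"fingers":-0.4},{"dx":0.154,"dy":0.223,"dz":2.6,"rx":0,"ry":0,"rz":-0.07,"fingers":-1},{"dx":0.154,"dy":0.223,"dz":2.6,"rx":0,"ry":0,"rz":-0.07,"fingers":-1}]' --newtons 80

```text
t: 1.85
tool_pos: [424.5, 322.3, 80.4]
tool_rot: [0.039, 0.999, 0.0, 0.001]
ft_force: [0.3, -1.6, 1.2]
gripper_width: 0.295
grasp_force: 0.8
```

>>> send_rows --increments '[{"dx":0,"dy":0,"dz":0,"rx":0,"ry":0,"rz":0,"fingers":-1},{"dx":0,"dy":0,"dz":0,"rx":0,"ry":0,"rz":0,"fingers":-1},{"dx":0,"dy":0,"dz":0,"rx":0,"ry":0,"rz":0,"fingers":-1},{"dx":0,"dy":0,"dz":0,"rx":0,"ry":0,"rz":0,"fingers":-1}]' --newtons 80

```text
t: 2.18
tool_pos: [424.8, 322.5, 80.6]
tool_rot: [0.039, 0.999, 0.0, 0.001]
ft_force: [-0.9, -0.0, 6.6]
gripper_width: 0.242
grasp_force: 79.5
```

```bash
python3 -c "
from h import *
go([425.7,318.8,77],-4.7)"
```

```text
t 2.18 pos [424.8 322.5  80.6] X [-0.997   0.0771 -0.0016] Y [7.71e-02 9.97e-01 8.00e-04] Z [ 1.6e-03  7.0e-04 -1.0e+00] F [-0.85 -0.04  6.65] w 0.242 g 79.5
units [-0.04  -0.12   0.121] rz 0.056
```

>>> send_rows --increments '[{"dx":0,"dy":0,"dz":-0.2,"rx":0,"ry":0,"rz":0,"fingers":-1},{"dx":0,"dy":0,"dz":-0.6,"rx":0,"ry":0,"rz":0,"fingers":-1},{"dx":0,"dy":0,"dz":-1.2,"rx":0,"ry":0,"rz":0,"fingers":-1},{"dx":0,"dy":0,"dz":-1.9,"rx":0,"ry":0,"rz":0,"fingers":-1},{"dx":0,"dy":0,"dz":-2.6,"rx":0,"ry":0,"rz":0,"fingers":-1},{"dx":0,"dy":0,"dz":-3.1,"rx":0,"ry":0,"rz":0,"fingers":-1},{"dx":0,"dy":0,"dz":-3.3,"rx":0,"ry":0,"rz":0,"fingers":-1},{"dx":0,"dy":0,"dz":-3.3,"rx":0,"ry":0,"rz":0,"fingers":-1},{"dx":0,"dy":0,"dz":-3.3,"rx":0,"ry":0,"rz":0,"fingers":-1}]' --newtons 90

```text
t: 2.93
tool_pos: [423.8, 322.1, 178.6]
tool_rot: [0.039, 0.999, 0.0, 0.0]
ft_force: [-0.6, -1.2, -2.3]
gripper_width: 0.239
grasp_force: 88.1
```

```bash
python3 -c "
from h import *
go([440,25,180],6)
for n in ['top','scene']:
    c=cam(n); np.save(n+'1.npy',c,allow_pickle=True); cv2.imwrite('pics/%s1.png'%n,c['img'])
a=np.load('top1.npy',allow_pickle=True).item()['img'][120:240,100:200]; b=np.load('scene1.npy',allow_pickle=True).item()['img'][185:305,260:380]
cv2.imwrite('pics/pair1.png',np.hstack([cv2.resize(a,(400,480),interpolation=2),cv2.resize(b,(400,400),interpolation=2)[:480] if 0 else cv2.resize(b,(400,480),interpolation=2)]))
"
```

```text
t 2.93 pos [423.8 322.1 178.6] X [-9.97e-01  7.71e-02 -1.00e-04] Y [7.71e-02 9.97e-01 1.00e-04] Z [ 1.e-04  1.e-04 -1.e+00] F [-0.64 -1.19 -2.25] w 0.239 g 88.1
units [-1.301 -9.832 -0.047] rz -2.084
```

View pics/pair1.png

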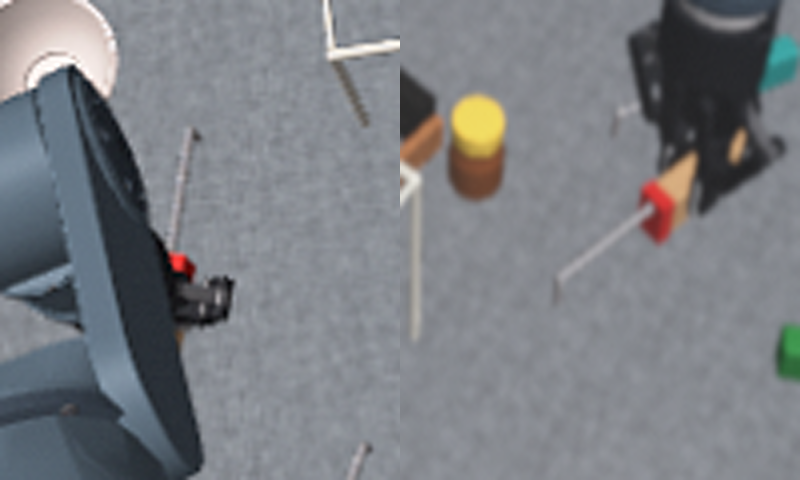

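The tool is held level. The rod corner is at pair pixel (193,133) in the top view and (558,282) in the scene view. I'll triangulate it from the two views.

```bash
cat >> h.py <<'E'
def tri(a,ua,b,ub):
    A=[];B=[]
    for c,u in((a,ua),(b,ub)):
        o,d=ray(c,[u]); d=d[0]/np.linalg.norm(d[0]); Q=np.eye(3)-np.outer(d,d); A.append(Q); B.append(Q@o)
    x=np.linalg.lstsq(np.vstack(A),np.hstack(B),rcond=None)[0]; return x,np.linalg.norm(np.vstack(A)@x-np.hstack(B))
E
python3 -c "
from h import *
a,b=[np.load(n+'1.npy',allow_pickle=True).item() for n in('top','scene')]
x,e=tri(a,[148.1,153.2],b,[307.2,255.5]); print(x,e, x-ctrl.observe()['tool_pos'])
x,e=tri(a,[143.4,181.5],b,[334.4,237]); print('rod root',x,e)
print('tip on plane', onplane(a,[[148.1,153.2]],125))
"
```

```text
[549.00487834 311.7644723  117.94421219] 1.1824726295453734 [125.73401065 -10.02045408 -59.48002615]
rod root [466.15586614 318.18463693 125.41329656] 1.874617434823351
tip on plane [[546.39962743 310.4759687  125.        ]]
```

>>> send_rows --increments '[{"dx":0,"dy":-0.4,"dz":0,"rx":0,"ry":0,"rz":0,"fingers":-1},{"dx":-0.1,"dy":-1.2,"dz":0,"rx":0,"ry":0,"rz":-0.2,"fingers":-1},{"dx":-0.2,"dy":-2.2,"dz":0,"rx":0,"ry":0,"rz":-0.4,"fingers":-1},{"dx":-0.4,"dy":-3.2,"dz":0,"rx":0,"ry":0,"rz":-0.6,"fingers":-1},{"dx":-0.5,"dy":-4.2,"dz":0,"rx":0,"ry":0,"rz":-0.8,"fingers":-1},{"dx":-0.7,"dy":-5.2,"dz":0,"rx":0,"ry":0,"rz":-1.0,"fingers":-1},{"dx":-0.8,"dy":-6.2,"dz":0,"rx":0,"ry":0,"rz":-1.3,"fingers":-1},{"dx":-0.9,"dy":-7.2,"dz":0,"rx":0,"ry":0,"rz":-1.5,"fingers":-1},{"dx":-1.1,"dy":-8.2,"dz":0,"rx":0,"ry":0,"rz":-1.8,"fingers":-1},{"dx":-1.2,"dy":-9.0,"dz":0,"rx":0,"ry":0,"rz":-2.0,"fingers":-1}]'

```text
t: 3.87
tool_pos: [438.3, 47.8, 177.8]
tool_rot: [-0.049, 0.999, -0.0, -0.001]
ft_force: [0.6, -0.3, -0.8]
gripper_width: 0.238
grasp_force: 88.2
```

>>> send_rows --increments '[{"dx":0,"dy":-0.5,"dz":0,"rx":0,"ry":0,"rz":0,"fingers":-1},{"dx":0,"dy":-0.8,"dz":0,"rx":0,"ry":0,"rz":0,"fingers":-1},{"dx":0,"dy":-0.8,"dz":0,"rx":0,"ry":0,"rz":0,"fingers":-1},{"dx":0,"dy":-0.8,"dz":0,"rx":0,"ry":0,"rz":0,"fingers":-1}]'

```text
t: 4.2
tool_pos: [440.9, 26.2, 178.1]
tool_rot: [-0.048, 0.999, 0.0, -0.001]
ft_force: [0.3, 1.1, -1.3]
gripper_width: 0.241
grasp_force: 88.2
```

```bash
python3 -c "
from h import *
go([440,25,166],6)
for n in ['top','scene']:
    c=cam(n); np.save(n+'2.npy',c,allow_pickle=True); cv2.imwrite('pics/%s2.png'%n,c['img'])
a=np.load('top2.npy',allow_pickle=True).item()['img'][90:190,200:325]; b=np.load('scene2.npy',allow_pickle=True).item()['img'][170:270,160:285]
cv2.imwrite('pics/pair2.png',np.vstack([cv2.resize(i,(375,300),interpolation=2) for i in(a,b)]))
"
```

```text
t 4.2 pos [440.9  26.2 178.1] X [-0.9954 -0.096   0.0012] Y [-9.600e-02  9.954e-01  7.000e-04] Z [-1.2e-03  5.0e-04 -1.0e+00] F [ 0.26  1.15 -1.29] w 0.241 g 88.2
units [ 0.035 -0.039  0.403] rz -0.099
```

View pics/pair2.png

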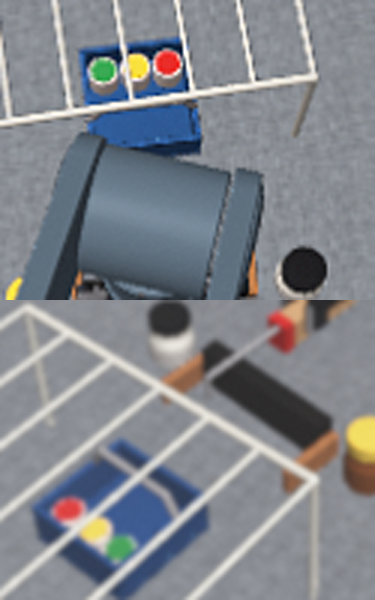

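Scene crop (lower half): the caddy's steel bar runs from (100,450) to (170,510), and the rod tip is near (205,380). In the upper half the arm hides the dock. I'll project the bar ends onto z=66.

```bash
python3 -c "
from h import *
b=np.load('scene2.npy',allow_pickle=True).item(); im=b['img'][205:275,165:245]
cv2.imwrite('pics/bar.png',cv2.resize(im,(640,560),interpolation=2))
print(onplane(b,[[193.3,220],[206.7,229.3],[215.5,237.5]],66).round(1))
print('tip at z124', onplane(b,[[228.3,196.7]],124).round(1), 'z119',onplane(b,[[228.3,196.7]],119).round(1))
"
```

```text
[[663.3   1.2  66. ]
 [655.5  52.1  66. ]
 [654.7  89.9  66. ]]
tip at z124 [[570.9  41.4 124. ]] z119 [[568.   37.2 119. ]]
```

View pics/bar.png

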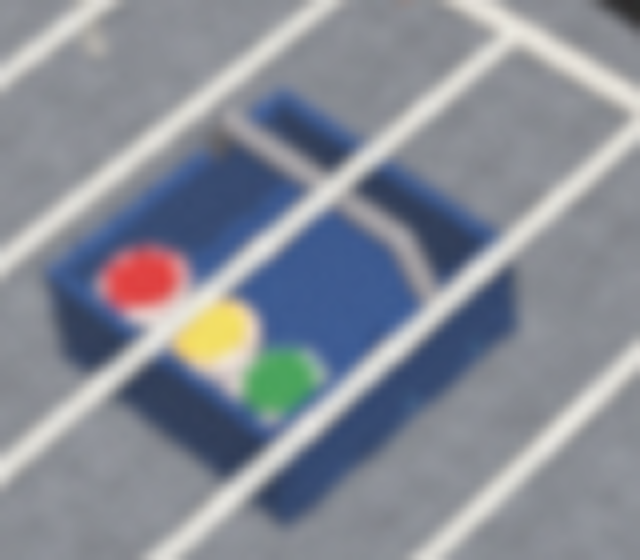

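>>> send_rows --increments '[{"dx":-0.3,"dy":0,"dz":0.2,"rx":0,"ry":0,"rz":0,"fingers":-1},{"dx":-0.6,"dy":0,"dz":0.4,"rx":0,"ry":0,"rz":0,"fingers":-1},{"dx":-0.9,"dy":0,"dz":0.4,"rx":0,"ry":0,"rz":0,"fingers":-1},{"dx":-1.2,"dy":0,"dz":0.4,"rx":0,"ry":0,"rz":0,"fingers":-1},{"dx":-1.5,"dy":0,"dz":0.4,"rx":0,"ry":0,"rz":0,"fingers":-1},{"dx":-1.8,"dy":0,"dz":0.4,"rx":0,"ry":0,"rz":0,"fingers":-1},{"dx":-2.0,"dy":0,"dz":0.4,"rx":0,"ry":0,"rz":0,"fingers":-1},{"dx":-2.0,"dy":0,"dz":0.4,"rx":0,"ry":0,"rz":0,"fingers":-1}]'

```text
t: 4.97
tool_pos: [502.7, 32.2, 167.0]
tool_rot: [-0.049, 0.999, -0.0, 0.001]
ft_force: [-0.4, -0.1, -1.3]
gripper_width: 0.235
grasp_force: 88.2
```

The bar's straight part runs (228,120)-(400,240) in the crop, so its middle is near (656,43). I'll move on past the bar.

>>> send_rows --increments '[{"dx":-0.3,"dy":-0.05,"dz":0,"rx":0,"ry":0,"rz":0,"fingers":-1},{"dx":-0.6,"dy":-0.07,"dz":0,"rx":0,"ry":0,"rz":0,"fingers":-1},{"dx":-0.9,"dy":-0.07,"dz":0,"rx":0,"ry":0,"rz":0,"fingers":-1},{"dx":-1.2,"dy":-0.07,"dz":0,"rx":0,"ry":0,"rz":0,"fingers":-1},{"dx":-1.35,"dy":-0.07,"dz":0,"rx":0,"ry":0,"rz":0,"fingers":-1},{"dx":-1.35,"dy":-0.07,"dz":0,"rx":0,"ry":0,"rz":0,"fingers":-1},{"dx":-1.35,"dy":-0.07,"dz":0,"rx":0,"ry":0,"rz":0,"fingers":-1}]'

```text
t: 5.55
tool_pos: [541.7, 34.1, 166.4]
tool_rot: [-0.049, 0.999, 0.0, -0.0]
ft_force: [-0.2, 0.5, -1.7]
gripper_width: 0.237
grasp_force: 88.2
```

```bash
python3 -c "
from h import *
st()
for n in ['top','scene']:
    c=cam(n); np.save(n+'3.npy',c,allow_pickle=True)
a=np.load('top3.npy',allow_pickle=True).item()['img'][95:155,210:290]; b=np.load('scene3.npy',allow_pickle=True).item()['img'][195:255,165:245]
cv2.imwrite('pics/pair3.png',np.hstack([cv2.resize(i,(400,600) if 0 else (400,300),interpolation=2) for i in(a,b)]))
"
```

```text
t 5.55 pos [541.7  34.1 166.4] X [-9.952e-01 -9.740e-02  6.000e-04] Y [-9.740e-02  9.952e-01  1.000e-04] Z [-6.e-04  1.e-04 -1.e+00] F [-0.21  0.53 -1.7 ] w 0.237 g 88.2
```

View pics/pair3.png

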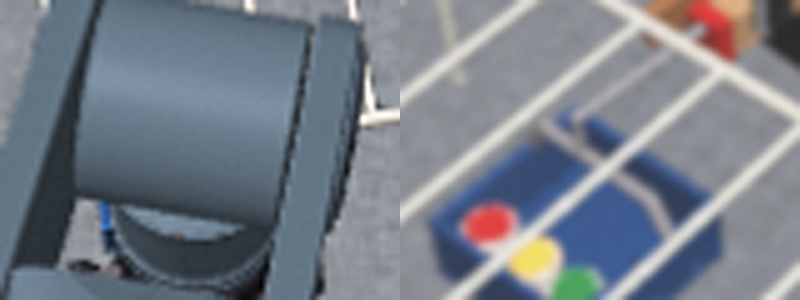

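The scene crop shows the turned-down end: corner at (577,115), lower end near (577,138), with the bar in front of it. I'll check its height against the expected position.

```bash
python3 -c "
from h import *
b=np.load('scene3.npy',allow_pickle=True).item()
for uv in([200.4,218.],[200.4,222.6]):
  for z in (115,110,105,100,90,85,80): print(uv,z,onplane(b,[uv],z).round(1)[0])
P=np.array([[667,46.3,z] for z in(112,107,87,82)]+[[656,43.,66],[656,43,70]],float)
print(cv2.projectPoints(P,b['R'],b['t'],b['intrinsics'],np.array(b['dist'],float))[0].reshape(-1,2).round(1))
"
```

```text
[200.4, 218.0] 115 [666.9  48.2 115. ]
[200.4, 218.0] 110 [664.6  44.1 110. ]
[200.4, 218.0] 105 [662.4  39.9 105. ]
[200.4, 218.0] 100 [660.1  35.8 100. ]
[200.4, 218.0] 90 [655.5  27.6  90. ]
[200.4, 218.0] 85 [653.3  23.5  85. ]
[200.4, 218.0] 80 [651.   19.4  80. ]
[200.4, 222.6] 115 [676.   61.1 115. ]
[200.4, 222.6] 110 [673.8  57.1 110. ]
[200.4, 222.6] 105 [671.6  53.  105. ]
[200.4, 222.6] 100 [669.4  49.  100. ]
[200.4, 222.6] 90 [664.9  40.9  90. ]
[200.4, 222.6] 85 [662.7  36.9  85. ]
[200.4, 222.6] 80 [660.5  32.9  80. ]
[[200.1 218.4]
 [200.3 219.7]
 [201.1 224.9]
 [201.2 226.2]
 [204.5 227.5]
 [204.4 226.5]]
```

>>> send_rows --increments '[{"dx":-0.15,"dy":0,"dz":0,"rx":0,"ry":0,"rz":0,"fingers":-1},{"dx":-0.15,"dy":0,"dz":0.15,"rx":0,"ry":0,"rz":0,"fingers":-1},{"dx":-0.15,"dy":0,"dz":0.35,"rx":0,"ry":0,"rz":0,"fingers":-1},{"dx":-0.15,"dy":0,"dz":0.5,"rx":0,"ry":0,"rz":0,"fingers":-1},{"dx":-0.15,"dy":0,"dz":0.6,"rx":0,"ry":0,"rz":0,"fingers":-1},{"dx":-0.15,"dy":0,"dz":0.65,"rx":0,"ry":0,"rz":0,"fingers":-1},{"dx":-0.15,"dy":0,"dz":0.65,"rx":0,"ry":0,"rz":0,"fingers":-1}]'

```text
t: 6.23
tool_pos: [545.7, 34.5, 146.4]
tool_rot: [-0.049, 0.999, 0.0, -0.001]
ft_force: [0.2, 0.1, -1.3]
gripper_width: 0.236
grasp_force: 88.2
```

>>> send_rows --increments '[{"dx":0,"dy":0,"dz":0.1,"rx":0,"ry":0,"rz":0,"fingers":-1},{"dx":0,"dy":0,"dz":0.2,"rx":0,"ry":0,"rz":0,"fingers":-1},{"dx":0,"dy":0,"dz":0.3,"rx":0,"ry":0,"rz":0,"fingers":-1},{"dx":0,"dy":0,"dz":0.4,"rx":0,"ry":0,"rz":0,"fingers":-1},{"dx":0,"dy":0,"dz":0.46,"rx":0,"ry":0,"rz":0,"fingers":-1},{"dx":0,"dy":0,"dz":0.46,"rx":0,"ry":0,"rz":0,"fingers":-1}]'

```text
t: 6.73
tool_pos: [545.8, 34.5, 132.7]
tool_rot: [-0.049, 0.999, 0.0, -0.0]
ft_force: [-0.8, -0.3, -1.1]
gripper_width: 0.238
grasp_force: 88.2
```

```bash
python3 -c "
from h import *
st()
c=cam('scene'); np.save('scene4.npy',c,allow_pickle=True)
cv2.imwrite('pics/hooked.png',cv2.resize(c['img'][200:245,175:235],(800,600),interpolation=2))
"
```

```text
t 6.73 pos [545.8  34.5 132.7] X [-0.9953 -0.0972  0.001 ] Y [-9.720e-02  9.953e-01  2.000e-04] Z [-1.e-03  1.e-04 -1.e+00] F [-0.84 -0.3  -1.1 ] w 0.238 g 88.2
```

View pics/hooked.png

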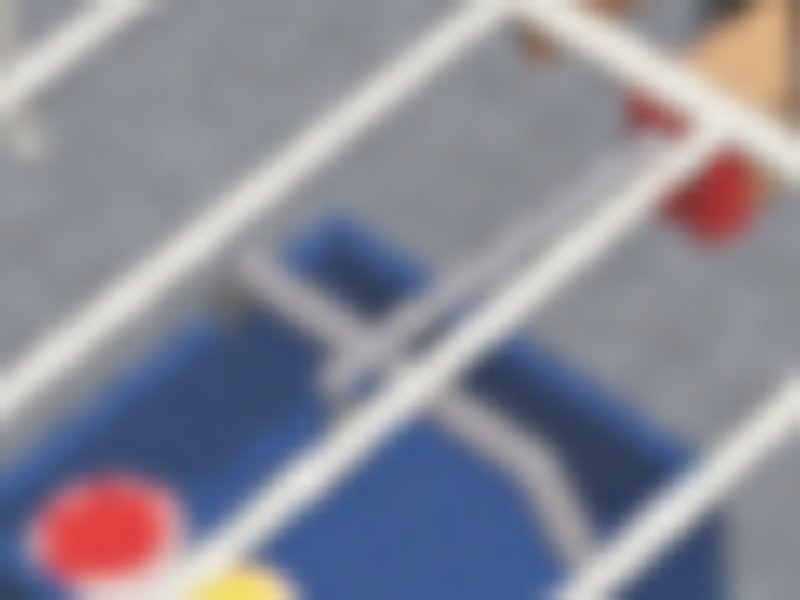

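The rod crosses over the bar at (370,340) with the hook end behind it at (340,385), near the bar's middle. I'll start the pull gently.

>>> send_rows --increments '[{"dx":0.1,"dy":0,"dz":0,"rx":0,"ry":0,"rz":0,"fingers":-1},{"dx":0.2,"dy":0,"dz":0,"rx":0,"ry":0,"rz":0,"fingers":-1},{"dx":0.3,"dy":-0.01,"dz":0,"rx":0,"ry":0,"rz":0,"fingers":-1},{"dx":0.4,"dy":-0.03,"dz":0,"rx":0,"ry":0,"rz":0,"fingers":-1},{"dx":0.5,"dy":-0.05,"dz":0,"rx":0,"ry":0,"rz":0,"fingers":-1},{"dx":0.6,"dy":-0.07,"dz":0,"rx":0,"ry":0,"rz":0,"fingers":-1},{"dx":0.7,"dy":-0.09,"dz":0,"rx":0,"ry":0,"rz":0,"fingers":-1},{"dx":0.8,"dy":-0.11,"dz":0,"rx":0,"ry":0,"rz":0,"fingers":-1},{"dx":0.9,"dy":-0.13,"dz":0,"rx":0,"ry":0,"rz":0,"fingers":-1},{"dx":1.0,"dy":-0.15,"dz":0,"rx":0,"ry":0,"rz":0,"fingers":-1}]' --newtons 90

```text
t: 7.62
tool_pos: [517.0, 26.9, 133.7]
tool_rot: [-0.049, 0.999, -0.0, 0.001]
ft_force: [5.0, 0.8, -3.2]
gripper_width: 0.241
grasp_force: 88.1
```

>>> send_rows --increments '[{"dx":0.12,"dy":-0.02,"dz":0,"rx":0,"ry":0,"rz":0,"fingers":-1},{"dx":0.24,"dy":-0.04,"dz":0,"rx":0,"ry":0,"rz":0,"fingers":-1},{"dx":0.36,"dy":-0.06,"dz":0,"rx":0,"ry":0,"rz":0,"fingers":-1},{"dx":0.48,"dy":-0.08,"dz":0,"rx":0,"ry":0,"rz":0,"fingers":-1},{"dx":0.6,"dy":-0.1,"dz":0,"rx":0,"ry":0,"rz":0,"fingers":-1},{"dx":0.72,"dy":-0.12,"dz":0,"rx":0,"ry":0,"rz":0,"fingers":-1},{"dx":0.84,"dy":-0.14,"dz":0,"rx":0,"ry":0,"rz":0,"fingers":-1},{"dx":0.96,"dy":-0.16,"dz":0,"rx":0,"ry":0,"rz":0,"fingers":-1},{"dx":1.08,"dy":-0.18,"dz":0,"rx":0,"ry":0,"rz":0,"fingers":-1},{"dx":1.2,"dy":-0.2,"dz":0,"rx":0,"ry":0,"rz":0,"fingers":-1}]'

```text
t: 8.45
tool_pos: [481.7, 17.4, 133.6]
tool_rot: [-0.049, 0.999, -0.0, 0.001]
ft_force: [4.7, 1.4, -2.6]
gripper_width: 0.239
grasp_force: 88.1
```

```bash
python3 -c "
from h import *
st()
c=cam('scene'); np.save('scene5.npy',c,allow_pickle=True)
cv2.imwrite('pics/drag.png',cv2.resize(c['img'][165:255,170:290],(800,600),interpolation=2))
st()"
```

```text
t 8.45 pos [481.7  17.4 133.6] X [-0.9953 -0.0971 -0.0014] Y [-9.710e-02  9.953e-01 -2.000e-04] Z [ 1.4e-03 -1.0e-04 -1.0e+00] F [ 4.73  1.37 -2.63] w 0.239 g 88.1
t 8.5 pos [481.   17.4 133.5] X [-9.953e-01 -9.710e-02 -4.000e-04] Y [-9.710e-02  9.953e-01 -2.000e-04] Z [ 4.e-04 -2.e-04 -1.e+00] F [ 3.67  1.46 -1.74] w 0.238 g 88.2
```

View pics/drag.png

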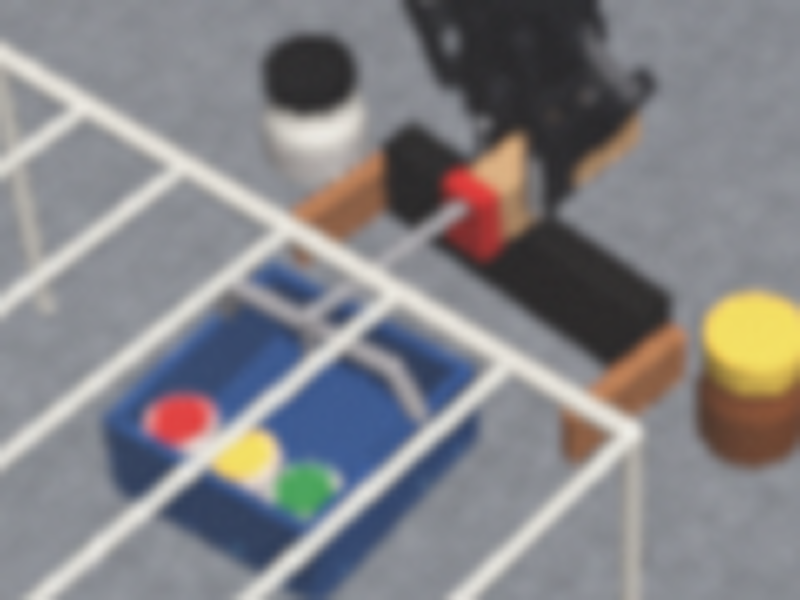

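>>> send_rows --increments '[{"dx":0.12,"dy":0,"dz":0,"rx":0,"ry":0,"rz":0,"fingers":-1},{"dx":0.24,"dy":0,"dz":0,"rx":0,"ry":0,"rz":0,"fingers":-1},{"dx":0.36,"dy":-0.01,"dz":0,"rx":0,"ry":0,"rz":0,"fingers":-1},{"dx":0.48,"dy":-0.01,"dz":0,"rx":0,"ry":0,"rz":0,"fingers":-1},{"dx":0.6,"dy":-0.02,"dz":0,"rx":0,"ry":0,"rz":0,"fingers":-1},{"dx":0.72,"dy":-0.02,"dz":0,"rx":0,"ry":0,"rz":0,"fingers":-1},{"dx":0.84,"dy":-0.03,"dz":0,"rx":0,"ry":0,"rz":0,"fingers":-1},{"dx":0.96,"dy":-0.03,"dz":0,"rx":0,"ry":0,"rz":0,"fingers":-1},{"dx":1.08,"dy":-0.04,"dz":0,"rx":0,"ry":0,"rz":0,"fingers":-1},{"dx":1.2,"dy":-0.04,"dz":0,"rx":0,"ry":0,"rz":0,"fingers":-1}]'

```text
t: 9.33
tool_pos: [446.1, 12.6, 133.7]
tool_rot: [-0.048, 0.999, -0.0, 0.001]
ft_force: [4.9, -0.2, -2.2]
gripper_width: 0.237
grasp_force: 88.1
```

>>> send_rows --increments '[{"dx":0.1,"dy":0,"dz":0,"rx":0,"ry":0,"rz":0,"fingers":-1},{"dx":0.18,"dy":0,"dz":0,"rx":0,"ry":0,"rz":0,"fingers":-1},{"dx":0.26,"dy":0,"dz":0,"rx":0,"ry":0,"rz":0,"fingers":-1},{"dx":0.34,"dy":0,"dz":0,"rx":0,"ry":0,"rz":0,"fingers":-1},{"dx":0.42,"dy":0,"dz":0,"rx":0,"ry":0,"rz":0,"fingers":-1},{"dx":0.48,"dy":0,"dz":0,"rx":0,"ry":0,"rz":0,"fingers":-1},{"dx":0.52,"dy":0,"dz":0,"rx":0,"ry":0,"rz":0,"fingers":-1},{"dx":0.54,"dy":0,"dz":0,"rx":0,"ry":0,"rz":0,"fingers":-1}]'

```text
t: 10.0
tool_pos: [429.9, 11.2, 133.6]
tool_rot: [-0.049, 0.999, -0.0, 0.001]
ft_force: [4.6, 0.1, -3.0]
gripper_width: 0.24
grasp_force: 88.1
```

```bash
python3 -c "
from h import *
st()
c=cam('scene'); np.save('scene6.npy',c,allow_pickle=True)
b=c
cv2.imwrite('pics/near.png',cv2.resize(c['img'][165:240,190:290],(800,600),interpolation=2))
"
```

```text
t 10.0 pos [429.9  11.2 133.6] X [-0.9953 -0.097  -0.001 ] Y [-9.700e-02  9.953e-01 -3.000e-04] Z [ 1.e-03 -2.e-04 -1.e+00] F [ 4.63  0.13 -2.96] w 0.24 g 88.1
```

View pics/near.png

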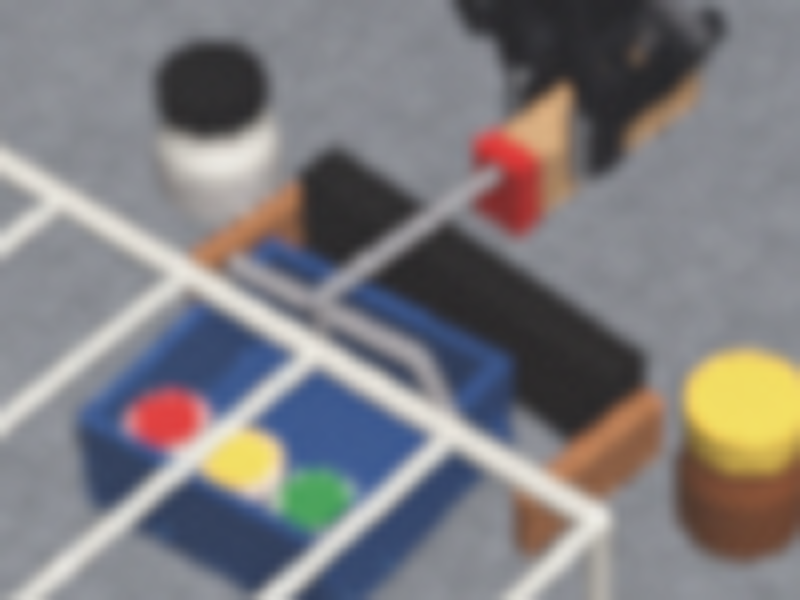

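The caddy is half inside the dock and close to parallel with the stop, with the hook at the bar's middle (325,305). I'll continue slowly.

>>> send_rows --increments '[{"dx":0.06,"dy":0,"dz":0,"rx":0,"ry":0,"rz":0,"fingers":-1},{"dx":0.12,"dy":0,"dz":0,"rx":0,"ry":0,"rz":0,"fingers":-1},{"dx":0.18,"dy":0,"dz":0,"rx":0,"ry":0,"rz":0,"fingers":-1},{"dx":0.24,"dy":0,"dz":0,"rx":0,"ry":0,"rz":0,"fingers":-1},{"dx":0.3,"dy":0,"dz":0,"rx":0,"ry":0,"rz":0,"fingers":-1},{"dx":0.36,"dy":0,"dz":0,"rx":0,"ry":0,"rz":0,"fingers":-1},{"dx":0.4,"dy":0,"dz":0,"rx":0,"ry":0,"rz":0,"fingers":-1}]'

```text
t: 10.63
tool_pos: [417.9, 10.0, 133.5]
tool_rot: [-0.049, 0.999, -0.0, 0.0]
ft_force: [5.2, 0.7, -1.9]
gripper_width: 0.235
grasp_force: 88.1
```

>>> send_rows --increments '[{"dx":0.02,"dy":0,"dz":0,"rx":0,"ry":0,"rz":0,"fingers":-1},{"dx":0.04,"dy":0,"dz":0,"rx":0,"ry":0,"rz":0,"fingers":-1},{"dx":0.06,"dy":0,"dz":0,"rx":0,"ry":0,"rz":0,"fingers":-1},{"dx":0.08,"dy":0,"dz":0,"rx":0,"ry":0,"rz":0,"fingers":-1}]'

```text
t: 10.97
tool_pos: [415.7, 9.8, 133.6]
tool_rot: [-0.049, 0.999, -0.0, 0.001]
ft_force: [6.4, 0.2, -0.8]
gripper_width: 0.241
grasp_force: 88.1
```

Bar near x = 533, about 6 mm to go. I'll take small steps.

>>> send_rows --increments '[{"dx":0.02,"dy":0,"dz":0,"rx":0,"ry":0,"rz":0,"fingers":-1},{"dx":0.04,"dy":0,"dz":0,"rx":0,"ry":0,"rz":0,"fingers":-1},{"dx":0.06,"dy":0,"dz":0,"rx":0,"ry":0,"rz":0,"fingers":-1},{"dx":0.08,"dy":0,"dz":0,"rx":0,"ry":0,"rz":0,"fingers":-1}]'

```text
t: 11.3
tool_pos: [413.8, 9.2, 133.8]
tool_rot: [-0.048, 0.999, -0.0, 0.001]
ft_force: [7.8, -1.3, -3.2]
gripper_width: 0.241
grasp_force: 88.1
```

>>> send_rows --increments '[{"dx":0.02,"dy":0,"dz":0,"rx":0,"ry":0,"rz":0,"fingers":-1},{"dx":0.04,"dy":0,"dz":0,"rx":0,"ry":0,"rz":0,"fingers":-1},{"dx":0.05,"dy":0,"dz":0,"rx":0,"ry":0,"rz":0,"fingers":-1}]'

```text
t: 11.55
tool_pos: [412.2, 8.9, 133.7]
tool_rot: [-0.048, 0.999, -0.001, 0.001]
ft_force: [6.9, -1.6, -3.6]
gripper_width: 0.24
grasp_force: 88.1
```

>>> send_rows --increments '[{"dx":0.02,"dy":0,"dz":0,"rx":0,"ry":0,"rz":0,"fingers":-1},{"dx":0.04,"dy":0,"dz":0,"rx":0,"ry":0,"rz":0,"fingers":-1},{"dx":0.04,"dy":0,"dz":0,"rx":0,"ry":0,"rz":0,"fingers":-1}]'

```text
t: 11.8
tool_pos: [410.9, 8.8, 133.7]
tool_rot: [-0.048, 0.999, -0.001, 0.001]
ft_force: [5.9, -3.2, -3.2]
gripper_width: 0.239
grasp_force: 88.1
```

>>> send_rows --increments '[{"dx":0.02,"dy":0,"dz":0,"rx":0,"ry":0,"rz":0,"fingers":-1},{"dx":0.04,"dy":0,"dz":0,"rx":0,"ry":0,"rz":0,"fingers":-1},{"dx":0.04,"dy":0,"dz":0,"rx":0,"ry":0,"rz":0,"fingers":-1}]'

```text
t: 12.05
tool_pos: [409.7, 8.7, 133.7]
tool_rot: [-0.048, 0.999, -0.001, 0.001]
ft_force: [5.9, -1.9, -3.2]
gripper_width: 0.238
grasp_force: 88.1
```

>>> send_rows --increments '[{"dx":0.02,"dy":0,"dz":0,"rx":0,"ry":0,"rz":0,"fingers":-1},{"dx":0.04,"dy":0,"dz":0,"rx":0,"ry":0,"rz":0,"fingers":-1},{"dx":0.04,"dy":0,"dz":0,"rx":0,"ry":0,"rz":0,"fingers":-1}]'

```text
t: 12.3
tool_pos: [408.5, 8.6, 133.7]
tool_rot: [-0.048, 0.999, -0.001, 0.001]
ft_force: [4.9, -2.3, -2.5]
gripper_width: 0.24
grasp_force: 88.1
```

```bash
cat >> h.py <<'E'
def fit(c):
    hsv=cv2.cvtColor(c['img'],cv2.COLOR_BGR2HSV); H,S,V=[hsv[...,i].astype(int) for i in range(3)]
    o=[]
    for n,m,z in(('caddy',(H>100)&(H<125)&(S>140)&(V>60),46),('stop',(V<60)&(S<120),46)):
        m=m.astype(np.uint8); m[:165]=0; m[275:]=0; m[:,:180]=0; m[:,290:]=0
        k,l,s,_=cv2.connectedComponentsWithStats(m); i=1+np.argmax(s[1:,4])
        h=cv2.convexHull(np.argwhere(l==i)[:,::-1].astype(np.int32)).reshape(-1,2)
        W=onplane(c,cv2.approxPolyDP(h,2,True).reshape(-1,2),z)[:,:2]; print(n,s[i],W.round(0).tolist())
    P=dep(c); m=(P[...,2]>40)&(P[...,2]<50)&(P[...,0]>440)&(P[...,0]<680)&(abs(P[...,1]-20)<110)
    mb=m&(H>100)&(H<125)&(S>140); 
    Q=P[mb][:,:2]; R=cv2.minAreaRect(Q.astype(np.float32)); print('depth rim',len(Q),np.round(R[0],1),np.round(R[1],1),round(R[2],1))
    ms=m&(V<60); Q=P[ms][:,:2]; R=cv2.minAreaRect(Q.astype(np.float32)); print('depth stop',len(Q),np.round(R[0],1),np.round(R[1],1),round(R[2],1))
E
python3 -c "
from h import *
st(); fit(cam('scene')); fit(np.load('scene6.npy',allow_pickle=True).item())"
```

```text
t 12.3 pos [408.5   8.6 133.7] X [-0.9953 -0.0964 -0.0016] Y [-0.0964  0.9953 -0.0011] Z [ 0.0017 -0.001  -1.    ] F [ 4.9  -2.29 -2.52] w 0.24 g 88.1
caddy [229 201  18  14  60] [[530.0, 63.0], [539.0, -2.0], [530.0, -5.0]]
stop [257 165  25  17 177] [[320.0, -17.0], [390.0, 3.0], [368.0, -78.0]]
depth rim 12 [525.5  68.2] [69.  8.] 7.5
depth stop 171 [484.7  18.3] [ 19.  156.2] 5.3
caddy [224 213  17  12 110] [[557.0, 70.0], [577.0, 72.0], [587.0, 54.0], [584.0, 32.0], [562.0, 31.0]]
stop [238 194  32  25 314] [[477.0, 100.0], [511.0, 100.0], [510.0, 2.0], [479.0, 1.0]]
depth rim 12 [554.5   5.1] [ 69.4 137.1] 52.9
depth stop 243 [486.1  17.5] [ 20.1 158.3] 5.8
```

>>> send_rows --increments '[{"dx":0.02,"dy":0,"dz":0,"rx":0,"ry":0,"rz":0,"fingers":-1},{"dx":0.04,"dy":0,"dz":0,"rx":0,"ry":0,"rz":0,"fingers":-1},{"dx":0.04,"dy":0,"dz":0,"rx":0,"ry":0,"rz":0,"fingers":-1}]'

```text
t: 12.6
tool_pos: [407.9, 8.4, 133.9]
tool_rot: [-0.048, 0.999, -0.001, 0.002]
ft_force: [8.2, -1.0, -4.2]
gripper_width: 0.235
grasp_force: 88.1
```

```bash
cat >> h.py <<'E'
def rim(c):
    hsv=cv2.cvtColor(c['img'],cv2.COLOR_BGR2HSV); H,S,V=[hsv[...,i].astype(int) for i in range(3)]
    P=dep(c); blue=(H>98)&(H<128)&(S>110)&(P[...,0]>470)&(P[...,0]<720)&(abs(P[...,1]-25)<95)
    print('blue n',blue.sum(),'z hist',np.histogram(P[blue][:,2],[-5,5,15,30,40,44,48,52,60])[0])
    for lo,hi in((41,49),(8,60)):
        Q=P[blue&(P[...,2]>lo)&(P[...,2]<hi)]; R=cv2.minAreaRect(Q[:,:2].astype(np.float32)); print(lo,len(Q),np.round(R[0],1),np.round(R[1],1),round(R[2],1),np.round(cv2.boxPoints(R)).tolist())
E
python3 -c "
from h import *
st(); [rim(cam(n)) for n in ('scene','top')]; print('old'); rim(np.load('scene0.npy',allow_pickle=True).item())"
```

```text
t 12.6 pos [407.9   8.4 133.9] X [-0.9953 -0.0963 -0.0031] Y [-0.0963  0.9954 -0.0014] Z [ 0.0032 -0.0011 -1.    ] F [ 8.16 -1.   -4.18] w 0.235 g 88.1
blue n 522 z hist [ 28 170  68  47  58 124  26   1]
41 194 [548.2  18.6] [113.3 113.4] 5.3 [[487.0, 70.0], [497.0, -43.0], [610.0, -33.0], [599.0, 80.0]]
8 400 [548.7  13.1] [114.2 125.5] 5.9 [[485.0, 70.0], [498.0, -55.0], [612.0, -43.0], [599.0, 81.0]]
blue n 312 z hist [ 16 100  14  24  23  81  51   3]
41 125 [570.5  22.4] [ 68.2 108. ] 2.0 [[535.0, 75.0], [538.0, -33.0], [606.0, -30.0], [603.0, 77.0]]
8 238 [567.7  22.2] [ 69.4 108.4] 5.0 [[528.0, 73.0], [538.0, -35.0], [607.0, -29.0], [597.0, 79.0]]
old
blue n 688 z hist [ 53 305 152  56  40  71  11   0]
41 105 [665.9  39.8] [ 87.1 105.5] 12.4 [[612.0, 82.0], [635.0, -21.0], [720.0, -2.0], [697.0, 101.0]]
8 457 [674.   47.2] [105.2 112.5] 6.8 [[615.0, 97.0], [629.0, -15.0], [733.0, -2.0], [720.0, 109.0]]
```

Rim fit: centre (548,19), yaw 5.3°. The dock axis is 5.4°, so the caddy is square and at the stop. I'll raise the pull in small steps.

>>> send_rows --increments '[{"dx":0.01,"dy":0,"dz":0,"rx":0,"ry":0,"rz":0,"fingers":-1},{"dx":0.02,"dy":0,"dz":0,"rx":0,"ry":0,"rz":0,"fingers":-1},{"dx":0.02,"dy":0,"dz":0,"rx":0,"ry":0,"rz":0,"fingers":-1},{"dx":0.02,"dy":0,"dz":0,"rx":0,"ry":0,"rz":0,"fingers":-1}]'

```text
t: 13.03
tool_pos: [407.7, 8.3, 134.0]
tool_rot: [-0.048, 0.999, -0.001, 0.002]
ft_force: [9.8, -2.0, -4.5]
gripper_width: 0.235
grasp_force: 88.1
```

>>> send_rows --increments '[{"dx":0.01,"dy":0,"dz":0,"rx":0,"ry":0,"rz":0,"fingers":-1},{"dx":0.02,"dy":0,"dz":0,"rx":0,"ry":0,"rz":0,"fingers":-1},{"dx":0.02,"dy":0,"dz":0,"rx":0,"ry":0,"rz":0,"fingers":-1},{"dx":0.02,"dy":0,"dz":0,"rx":0,"ry":0,"rz":0,"fingers":-1}]'

```text
t: 13.37
tool_pos: [407.6, 8.3, 134.2]
tool_rot: [-0.048, 0.999, -0.001, 0.003]
ft_force: [11.1, -0.3, -5.9]
gripper_width: 0.236
grasp_force: 88.2
```

Fz is building up as the tool has risen about 1 mm under load. I'll ease it down and add slight pull.

>>> send_rows --increments '[{"dx":0.01,"dy":0,"dz":0.03,"rx":0,"ry":0,"rz":0,"fingers":-1},{"dx":0.01,"dy":0,"dz":0.05,"rx":0,"ry":0,"rz":0,"fingers":-1},{"dx":0.01,"dy":0,"dz":0.05,"rx":0,"ry":0,"rz":0,"fingers":-1},{"dx":0.01,"dy":0,"dz":0.05,"rx":0,"ry":0,"rz":0,"fingers":-1}]'

```text
t: 13.7
tool_pos: [407.5, 8.2, 133.0]
tool_rot: [-0.048, 0.999, -0.001, 0.003]
ft_force: [10.1, -0.5, -3.0]
gripper_width: 0.239
grasp_force: 88.3
```

>>> send_rows --increments '[{"dx":0.02,"dy":0,"dz":0.02,"rx":0,"ry":0,"rz":0,"fingers":-1},{"dx":0.03,"dy":0,"dz":0.03,"rx":0,"ry":0,"rz":0,"fingers":-1},{"dx":0.03,"dy":0,"dz":0.03,"rx":0,"ry":0,"rz":0,"fingers":-1},{"dx":0.03,"dy":0,"dz":0.03,"rx":0,"ry":0,"rz":0,"fingers":-1}]'

```text
t: 14.03
tool_pos: [407.3, 8.0, 132.5]
tool_rot: [-0.048, 0.999, -0.001, 0.004]
ft_force: [11.6, 0.2, -1.1]
gripper_width: 0.239
grasp_force: 88.5
```

Now 11.6 N with vertical force at baseline. I'll hold for over a second.

>>> send_rows --increments '[{"dx":0.005,"dy":0,"dz":0,"rx":0,"ry":0,"rz":0,"fingers":-1},{"dx":0.005,"dy":0,"dz":0,"rx":0,"ry":0,"rz":0,"fingers":-1},{"dx":0.005,"dy":0,"dz":0,"rx":0,"ry":0,"rz":0,"fingers":-1},{"dx":0.005,"dy":0,"dz":0,"rx":0,"ry":0,"rz":0,"fingers":-1},{"dx":0.005,"dy":0,"dz":0,"rx":0,"ry":0,"rz":0,"fingers":-1},{"dx":0.005,"dy":0,"dz":0,"rx":0,"ry":0,"rz":0,"fingers":-1}]'

```text
t: 14.53
tool_pos: [407.3, 8.0, 132.5]
tool_rot: [-0.048, 0.999, -0.001, 0.004]
ft_force: [11.9, -0.3, -2.9]
gripper_width: 0.244
grasp_force: 88.5
```

>>> send_rows --increments '[{"dx":0,"dy":0,"dz":0,"rx":0,"ry":0,"rz":0,"fingers":-1},{"dx":0,"dy":0,"dz":0,"rx":0,"ry":0,"rz":0,"fingers":-1},{"dx":0,"dy":0,"dz":0,"rx":0,"ry":0,"rz":0,"fingers":-1},{"dx":0,"dy":0,"dz":0,"rx":0,"ry":0,"rz":0,"fingers":-1},{"dx":0,"dy":0,"dz":0,"rx":0,"ry":0,"rz":0,"fingers":-1},{"dx":0,"dy":0,"dz":0,"rx":0,"ry":0,"rz":0,"fingers":-1},{"dx":0,"dy":0,"dz":0,"rx":0,"ry":0,"rz":0,"fingers":-1},{"dx":0,"dy":0,"dz":0,"rx":0,"ry":0,"rz":0,"fingers":-1}]'

```text
t: 15.2
tool_pos: [407.3, 8.0, 132.5]
tool_rot: [-0.048, 0.999, -0.001, 0.004]
ft_force: [11.9, 0.9, -2.2]
gripper_width: 0.236
grasp_force: 88.5
```

```bash
python3 -c "
from h import *
for i in range(3): cam('scene'); st()
rim(cam('scene'))"
```

```text
t 15.25 pos [407.2   8.  132.5] X [-0.9953 -0.0963 -0.0078] Y [-0.0963  0.9954 -0.0023] Z [ 0.008  -0.0015 -1.    ] F [11.71 -0.07 -2.47] w 0.242 g 88.5
t 15.3 pos [407.2   8.  132.5] X [-0.9953 -0.0963 -0.0078] Y [-0.0963  0.9953 -0.0023] Z [ 0.008  -0.0015 -1.    ] F [11.06  0.67 -1.81] w 0.239 g 88.5
t 15.35 pos [407.3   8.  132.5] X [-0.9953 -0.0963 -0.0078] Y [-0.0963  0.9954 -0.0023] Z [ 0.008  -0.0015 -1.    ] F [11.54  0.71 -2.27] w 0.238 g 88.5
blue n 523 z hist [ 23 176  68  53  49 125  28   1]
41 187 [548.   18.2] [113.8 111.7] 5.7 [[486.0, 68.0], [497.0, -43.0], [610.0, -32.0], [599.0, 79.0]]
8 401 [548.9  12.9] [114.2 125.5] 5.3 [[486.0, 70.0], [498.0, -55.0], [612.0, -44.0], [600.0, 81.0]]
```

Held for about 1.4 s at 11.5–12 N. Now unhook: ease off, move forward 9 mm, then lift.

>>> send_rows --increments '[{"dx":-0.06,"dy":0,"dz":0,"rx":0,"ry":0,"rz":0,"fingers":-1},{"dx":-0.12,"dy":0,"dz":0,"rx":0,"ry":0,"rz":0,"fingers":-1},{"dx":-0.2,"dy":0,"dz":0,"rx":0,"ry":0,"rz":0,"fingers":-1},{"dx":-0.28,"dy":0,"dz":0,"rx":0,"ry":0,"rz":0,"fingers":-1},{"dx":-0.36,"dy":0,"dz":0,"rx":0,"ry":0,"rz":0,"fingers":-1},{"dx":-0.36,"dy":0,"dz":0,"rx":0,"ry":0,"rz":0,"fingers":-1}]'

```text
t: 15.9
tool_pos: [414.6, 10.0, 130.5]
tool_rot: [-0.049, 0.999, 0.0, -0.001]
ft_force: [-0.6, 0.6, -1.3]
gripper_width: 0.236
grasp_force: 88.7
```

>>> send_rows --increments '[{"dx":0,"dy":0,"dz":-0.15,"rx":0,"ry":0,"rz":0,"fingers":-1},{"dx":0,"dy":0,"dz":-0.35,"rx":0,"ry":0,"rz":0,"fingers":-1},{"dx":0,"dy":0,"dz":-0.65,"rx":0,"ry":0,"rz":0,"fingers":-1},{"dx":0,"dy":0,"dz":-1.0,"rx":0,"ry":0,"rz":0,"fingers":-1},{"dx":0,"dy":0,"dz":-1.4,"rx":0,"ry":0,"rz":0,"fingers":-1},{"dx":0,"dy":0,"dz":-1.8,"rx":0,"ry":0,"rz":0,"fingers":-1},{"dx":0,"dy":0,"dz":-2.0,"rx":0,"ry":0,"rz":0,"fingers":-1},{"dx":0,"dy":0,"dz":-2.0,"rx":0,"ry":0,"rz":0,"fingers":-1}]'

```text
t: 16.57
tool_pos: [415.9, 9.6, 192.9]
tool_rot: [-0.049, 0.999, -0.001, 0.002]
ft_force: [0.3, -0.3, -1.0]
gripper_width: 0.237
grasp_force: 88.7
```

```bash
python3 -c "
from h import *
go([424.5,322.3,192],-4.5)
rim(cam('scene'))"
```

```text
t 16.57 pos [415.9   9.6 192.9] X [-0.9952 -0.0974 -0.0036] Y [-0.0974  0.9952 -0.0014] Z [ 0.0037 -0.001  -1.    ] F [ 0.32 -0.29 -0.99] w 0.237 g 88.7
units [-1.3   10.346  0.021] rz 2.017
blue n 544 z hist [ 19 185  69  52  50 143  26   0]
41 203 [547.8  19.5] [113.9 109.3] 5.3 [[486.0, 69.0], [496.0, -40.0], [610.0, -30.0], [599.0, 79.0]]
8 417 [548.6  12.7] [114.3 124.6] 5.7 [[486.0, 69.0], [498.0, -55.0], [612.0, -44.0], [599.0, 80.0]]
```

>>> send_rows --increments '[{"dx":0,"dy":0.4,"dz":0,"rx":0,"ry":0,"rz":0,"fingers":-1},{"dx":0,"dy":1.3,"dz":0,"rx":0,"ry":0,"rz":0.2,"fingers":-1},{"dx":-0.1,"dy":2.4,"dz":0,"rx":0,"ry":0,"rz":0.4,"fingers":-1},{"dx":-0.3,"dy":3.5,"dz":0,"rx":0,"ry":0,"rz":0.6,"fingers":-1},{"dx":-0.5,"dy":4.6,"dz":0,"rx":0,"ry":0,"rz":0.9,"fingers":-1},{"dx":-0.7,"dy":5.7,"dz":0,"rx":0,"ry":0,"rz":1.1,"fingers":-1},{"dx":-0.9,"dy":6.8,"dz":0,"rx":0,"ry":0,"rz":1.4,"fingers":-1},{"dx":-1.1,"dy":7.9,"dz":0,"rx":0,"ry":0,"rz":1.6,"fingers":-1},{"dx":-1.2,"dy":9.0,"dz":0,"rx":0,"ry":0,"rz":1.8,"fingers":-1},{"dx":-1.3,"dy":9.8,"dz":0,"rx":0,"ry":0,"rz":2.0,"fingers":-1}]'

```text
t: 17.45
tool_pos: [424.3, 308.5, 190.0]
tool_rot: [0.038, 0.999, -0.0, -0.001]
ft_force: [-0.4, -0.5, -1.3]
gripper_width: 0.233
grasp_force: 88.7
```

>>> send_rows --increments '[{"dx":0,"dy":0.4,"dz":0.3,"rx":0,"ry":0,"rz":0,"fingers":-1},{"dx":0,"dy":0.5,"dz":1.0,"rx":0,"ry":0,"rz":0,"fingers":-1},{"dx":0,"dy":0.5,"dz":1.8,"rx":0,"ry":0,"rz":0,"fingers":-1},{"dx":0,"dy":0.5,"dz":2.5,"rx":0,"ry":0,"rz":0,"fingers":-1},{"dx":0,"dy":0.5,"dz":3.0,"rx":0,"ry":0,"rz":0,"fingers":-1},{"dx":0,"dy":0.5,"dz":3.2,"rx":0,"ry":0,"rz":0,"fingers":-1},{"dx":0,"dy":0.5,"dz":3.2,"rx":0,"ry":0,"rz":0,"fingers":-1},{"dx":0,"dy":0.5,"dz":3.2,"rx":0,"ry":0,"rz":0,"fingers":-1}]'

```text
t: 18.12
tool_pos: [426.2, 321.1, 94.8]
tool_rot: [0.039, 0.999, -0.0, -0.0]
ft_force: [0.1, -0.0, -0.5]
gripper_width: 0.238
grasp_force: 88.7
```

```bash
python3 -c "
from h import *
for i in range(2): cam('top'); go([424.5,322.3,80.6],-4.5)"
```

```text
t 18.17 pos [426.8 321.4  95.5] X [-9.97e-01  7.71e-02 -8.00e-04] Y [7.71e-02 9.97e-01 4.00e-04] Z [ 8.e-04  4.e-04 -1.e+00] F [ 0.5  -0.37 -0.84] w 0.239 g 88.7
units [0.078 0.025 0.498] rz 0.015
t 18.22 pos [427.1 321.5  96. ] X [-0.997   0.0772 -0.0017] Y [7.72e-02 9.97e-01 9.00e-04] Z [ 1.7e-03  8.0e-04 -1.0e+00] F [-0.54  1.6  -1.55] w 0.239 g 88.7
units [0.088 0.02  0.512] rz 0.014
```

Lower to about 83, then touch down softly.

>>> send_rows --increments '[{"dx":0,"dy":0,"dz":0.15,"rx":0,"ry":0,"rz":0,"fingers":-1},{"dx":0,"dy":0,"dz":0.3,"rx":0,"ry":0,"rz":0,"fingers":-1},{"dx":0,"dy":0,"dz":0.4,"rx":0,"ry":0,"rz":0,"fingers":-1},{"dx":0,"dy":0,"dz":0.43,"rx":0,"ry":0,"rz":0,"fingers":-1},{"dx":0,"dy":0,"dz":0.43,"rx":0,"ry":0,"rz":0,"fingers":-1}]'

```text
t: 18.63
tool_pos: [426.0, 321.1, 81.6]
tool_rot: [0.039, 0.999, -0.0, -0.0]
ft_force: [-0.3, 0.3, -0.8]
gripper_width: 0.239
grasp_force: 88.7
```

>>> send_rows --increments '[{"dx":0,"dy":0,"dz":0.03,"rx":0,"ry":0,"rz":0,"fingers":-1},{"dx":0,"dy":0,"dz":0.05,"rx":0,"ry":0,"rz":0,"fingers":-1},{"dx":0,"dy":0,"dz":0.05,"rx":0,"ry":0,"rz":0,"fingers":-1}]'

```text
t: 18.88
tool_pos: [426.4, 321.3, 80.7]
tool_rot: [0.039, 0.999, 0.0, 0.0]
ft_force: [-0.5, -0.6, 0.0]
gripper_width: 0.235
grasp_force: 89.1
```

>>> send_rows --increments '[{"dx":0,"dy":0,"dz":0.03,"rx":0,"ry":0,"rz":0,"fingers":-1},{"dx":0,"dy":0,"dz":0.04,"rx":0,"ry":0,"rz":0,"fingers":-1},{"dx":0,"dy":0,"dz":0.04,"rx":0,"ry":0,"rz":0,"fingers":-1}]'

```text
t: 19.13
tool_pos: [426.4, 321.3, 80.6]
tool_rot: [0.038, 0.999, -0.0, -0.0]
ft_force: [-4.9, -3.2, 12.6]
gripper_width: 0.234
grasp_force: 90.9
```

On the table. I'll relieve slightly, open and withdraw straight up.

>>> send_rows --increments '[{"dx":0,"dy":0,"dz":-0.03,"rx":0,"ry":0,"rz":0,"fingers":-1},{"dx":0,"dy":0,"dz":-0.03,"rx":0,"ry":0,"rz":0,"fingers":-0.4},{"dx":0,"dy":0,"dz":-0.03,"rx":0,"ry":0,"rz":0,"fingers":-0.2},{"dx":0,"dy":0,"dz":-0.03,"rx":0,"ry":0,"rz":0,"fingers":0.1},{"dx":0,"dy":0,"dz":-0.03,"rx":0,"ry":0,"rz":0,"fingers":0.4},{"dx":0,"dy":0,"dz":-0.03,"rx":0,"ry":0,"rz":0,"fingers":0.6},{"dx":0,"dy":0,"dz":-0.03,"rx":0,"ry":0,"rz":0,"fingers":0.6},{"dx":0,"dy":0,"dz":-0.03,"rx":0,"ry":0,"rz":0,"fingers":0.6}]' --newtons 30

```text
t: 19.8
tool_pos: [426.2, 321.2, 80.1]
tool_rot: [0.039, 0.999, -0.0, -0.0]
ft_force: [-0.3, 0.4, 0.7]
gripper_width: 0.797
grasp_force: 0.0
```

>>> send_rows --increments '[{"dx":0,"dy":0,"dz":-0.5,"rx":0,"ry":0,"rz":0,"fingers":0.6},{"dx":0,"dy":0,"dz":-1.2,"rx":0,"ry":0,"rz":0,"fingers":0.6},{"dx":0,"dy":0,"dz":-2.2,"rx":0,"ry":0,"rz":0,"fingers":0.6},{"dx":0,"dy":0,"dz":-3.2,"rx":0,"ry":0,"rz":0,"fingers":0.6},{"dx":1,"dy":1,"dz":-4.2,"rx":0,"ry":0,"rz":0,"fingers":0.6},{"dx":2,"dy":2,"dz":-5,"rx":0,"ry":0,"rz":0,"fingers":0.6},{"dx":3,"dy":3,"dz":-5,"rx":0,"ry":0,"rz":0,"fingers":0.6},{"dx":4,"dy":4,"dz":-5,"rx":0,"ry":0,"rz":0,"fingers":0.6},{"dx":4,"dy":4,"dz":-5,"rx":0,"ry":0,"rz":0,"fingers":0.6},{"dx":4,"dy":4,"dz":-5,"rx":0,"ry":0,"rz":0,"fingers":0.6}]'

```text
t: 20.63
tool_pos: [313.1, 452.6, 230.8]
tool_rot: [0.036, 0.999, 0.001, -0.0]
ft_force: [-0.5, 0.3, 0.1]
gripper_width: 0.801
grasp_force: 0.0
```

Run:
```python
from h import *
st()
t=cam('top'); s=cam('scene'); rim(s); rim(t)
o=np.load('scene0.npy',allow_pickle=True).item(); ot=np.load('top0.npy',allow_pickle=True).item()
for n,c in(('scene',s),('old',o),('top',t),('oldtop',ot)):
    P=dep(c); hsv=cv2.cvtColor(c['img'],cv2.COLOR_BGR2HSV); H,S,V=[hsv[...,i].astype(int) for i in range(3)]
    m=(H<25)&(S>70)&(V>90)&(P[...,0]>340)&(P[...,0]<500)&(P[...,1]>260)&(P[...,1]<380)&(P[...,2]>26)&(P[...,2]<60)
    Q=P[m]; R=cv2.minAreaRect(Q[:,:2].astype(np.float32)); print(n,'hook',len(Q),np.round(R[0]),np.round(R[1]),round(R[2],1),'z',np.percentile(Q[:,2],[5,50,95]).round(1))
    m=(H>18)&(H<35)&(S>150)&(P[...,0]>400)&(P[...,0]<520)&(P[...,1]>100)&(P[...,1]<200)&(P[...,2]>50); print(' jar',P[m].mean(0).round(1) if m.any() else None)
```

```text
t 20.63 pos [313.1 452.6 230.8] X [-9.974e-01  7.260e-02  1.000e-04] Y [0.0726 0.9974 0.0015] Z [ 0.      0.0015 -1.    ] F [-0.45  0.33  0.05] w 0.801 g 0.0
blue n 555 z hist [ 27 182  67  48  61 135  35   0]
41 207 [548.   18.6] [113.9 110.9] 4.8 [[487.0, 69.0], [496.0, -41.0], [609.0, -32.0], [600.0, 79.0]]
8 431 [548.5  12.7] [114.  125.8] 4.9 [[486.0, 71.0], [497.0, -55.0], [611.0, -45.0], [600.0, 80.0]]
blue n 903 z hist [109 450  22  27  35 172  82   3]
41 237 [547.5  20.5] [111.1 109.6] 5.5 [[487.0, 70.0], [497.0, -39.0], [608.0, -29.0], [598.0, 80.0]]
8 550 [547.3  20.5] [111.5 109.6] 5.2 [[487.0, 70.0], [497.0, -39.0], [608.0, -29.0], [598.0, 80.0]]
scene hook 282 [415. 322.] [ 23. 105.] 86.2 z [28.  31.9 34.6]
 jar [468.9 147.9  61.2]
old hook 275 [413. 319.] [ 23. 101.] 85.3 z [28.  32.1 34.5]
 jar [468.9 148.   60.9]
top hook 259 [413. 322.] [ 24. 100.] 87.4 z [28.9 33.1 37. ]
 jar [461.9 144.3  63. ]
oldtop hook 258 [412. 319.] [ 23. 101.] 86.0 z [29.5 33.1 37. ]
 jar [462.  144.4  63. ]
```

```bash
python3 -c "
from h import *
print(ctrl.job_done())"
```

```text
the job is handed in; nothing more can be done
None
```

The job is handed in: the caddy sits square and fully home against the stop after a pull of about 12 N held for about 1.4 s, and the hook tool stands unhooked on open table where it started.

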